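# Roll a steel sleeve up to the ramp stop and hold it there

## Task

With the fingertips behind it, slowly push the steel sleeve that lies at the foot of the ramp up the slope until it is fully home and square against the stop at the top, and never let it roll away from the fingers. Do not pinch or lift the sleeve, and leave the other things on the bench alone. Finish while still holding the sleeve against the stop with the fingers: left alone it would roll back down.

Things in the scene. Friction and masses are not known exactly. Their poses are not given: they have to be found in the camera images.
- sleeve_center (a point): Centre of the loose steel sleeve, a smooth, lightly oiled tube 50 mm in diameter and 110 mm long with dark bores at its ends, about 0.4 to 0.8 kg. It lies across the ramp's level foot and rolls very easily. Its own y axis is the sleeve's axis; x and z turn as it rolls.
- ramp: Grey steel ramp fixed to the bench, 370 x 150 mm. Origin: centre of its underside; x points level, uphill; z up. Level run-in 30 mm above the bench, x = -190 to -80 mm, with a lip 8 mm high at its rear end (outermost 6 mm). From x = -80 mm a smooth 7 degree slope, 235 mm long, up to the stop. Guide strips 118 mm apart, 10 mm higher than the deck, keep the sleeve straight. No detent.
- stop_foot (a point): Point on the deck at the foot of the stop's face, half-way across; x = 153, z = 59 mm of the ramp. x points up the slope (7 degrees above level), y across the ramp, z square to the slope. The stop is a rigid dark steel plate square to the slope, 130 mm wide, 40 mm high. With the sleeve home its centre lies at x = -25, y about 0, z = 25 mm here.
- collar: Bystander: short steel collar standing on end on the bench beside the ramp, 50 mm in diameter, 45 mm high; origin at the centre of its underside.
- screwdriver: Bystander: screwdriver with an orange handle lying on the bench beside the ramp, about 200 mm long, under 40 mm high; x runs along it towards the tip.
- screw_box: Bystander: closed cardboard box 90 x 60 mm, 45 mm high, on the bench beside the ramp; origin at the centre of its underside.
- sleeve: The same steel sleeve again, seen as a whole: its origin is its centre, its y axis the sleeve's axis.
Mind the look-alikes: they are no part of the job. What is shaped like the sleeve but green is not meant.

How it is judged (in metres and radians):
On the way:
1. the sleeve is on the slope, with the fingers touching it (x of sleeve_center in the frame of stop_foot between -0.2 and -0.06 m and contact force between the fingers and sleeve above 0.05 N), for 0.02 s.
At the end, for the whole second after the job is handed in: The sleeve lies on the deck within 3 mm of the stop and square to it within 3 degrees, at rest, with the robot's fingers still pressing on it (more than 0.15 N) (x of sleeve_center in the frame of stop_foot between -0.028 and -0.022 m and y of sleeve_center in the frame of stop_foot between -0.01 and 0.01 m and z of sleeve_center in the frame of stop_foot between 0.021 and 0.029 m and angle between the y axis of sleeve_center and the y axis of stop_foot, either way round below 0.05 rad and contact force between the fingers and sleeve above 0.15 N and linear speed of sleeve below 0.02 m/s); the arm keeps its last pose, push and grip.
It fails at once if the sleeve rolls free: it moves faster than 0.2 m/s without the fingers touching it (linear speed of sleeve above 0.2 m/s and contact force between the fingers and sleeve below 0.01 N).
It fails at once if the sleeve is lifted more than about 12 mm off the ramp (z of sleeve_center in the frame of stop_foot above 0.045 m).
It fails at once if the collar is disturbed (moved more than 20 mm) (distance of collar from where it was at the start of the episode above 0.02 m).
It fails at once if the screwdriver is disturbed (moved more than 20 mm) (distance of screwdriver from where it was at the start of the episode above 0.02 m).
It fails at once if the screw box is disturbed (moved more than 20 mm) (distance of screw_box from where it was at the start of the episode above 0.02 m).
It also fails if it takes over 45 s, if anything falls off the work surface, if the arm or the gripper's body presses on something with over 40 N, if the wrist force passes 120 N, or if a joint passes its speed limit or range.

## Robot

A 6-joint arm with a two-finger parallel gripper is mounted at the origin on the work surface. World frame = base frame: x ahead of the robot, y to its left, z up, the work surface at z = 0. Lengths are in mm, angles in rad, forces in N, time in s.
With the tool pointing down it reaches from about 400 to 925 mm from the base axis. Payload 12.5 kg.
Tool frame: the origin (TCP) lies at the very end of the fingers, on their centre line; the grasp point (between the pads) lies 19 mm behind it; z points along the fingers, y is the direction in which the jaws open and shut (so a half turn about z gives the same grasp; the last joint's range is limited). The gripper opens to 95 mm and grips with 3 to 60 N. Pads are 20 mm wide; open, the fingers measure 119 mm over their backs; the gripper's body (75 mm by 180 mm) begins 59 mm behind the grasp point.
Start: joints at [-1.388, 0.491, 1.559, -0, 1.092, -0.106], TCP at [178.024, -599.128, 214.661] pointing down, gripper open.
Joint ranges: [-3.1, 3.1], [-0.84, 2.19], [0.05, 2.79], [-1.13, 4.28], [0.06, 2.93], [-2.69, 2.69]. Speed limits (rad/s): [2.22, 2.22, 2.79, 3.14, 3.14, 3.14].

## Interface

Orientations are given as [roll, pitch, yaw] about the fixed x, y, z axes, in that order (R = Rz(yaw) Ry(pitch) Rx(roll)).
In Python, from cell import env gives the robot as it stands.
- The arm moves only by the shell command python3 -m pendant 'ROWS'. ROWS is JSON, a list that holds one entry, the list of rows, each a list of 5 numbers: the opening, from 0 (shut) to 1 (fully open), then the shift along the tool's x, y, z in m, then the turn about the tool's z in rad. A call has exactly 8 rows; each row is the pose to reach, as a shift and turn from the pose commanded when the call began, along the tool's axes at that moment; what a row does not reach only later rows make up. A row lasts 1/10 s, in which the tool goes at most 50 mm and 8.59 degrees, less where a joint would pass 70% of its speed; a pose out of reach is approached as far as the arm can. A call with a gripper value outside its range is refused whole. The fingers move at their own pace and stop on an object; the grip force is fixed at half the most. Time passes only in rows, so rows that repeat a pose let the fingers close, or fill a call up. It gives the time, the measured TCP pose, the force and the opening at its end, in the units of the state.
- env.state(): the state, without advancing time (a new reading comes with each control period).
- env.read_camera(name): name is "side" or "top"; returns a dict with "image" (384x512x3 uint8, blue, green, red), "range_z" (384x512 float32, mm along the optical axis (not along the pixel's ray), 0 where there is no reading), "fx", "fy", "cx", "cy" (pixels), "rvec" (rotation vector, rad) and "tvec" (3), from world to camera coordinates, as OpenCV has them. Camera axes: x right, y down, z forward; pixel columns grow to the right and rows downward; lengths in mm; the calibration is good to about 2 mm. A picture is of the moment at which its call begins.
- env.job_done(): hands the job in, once; it reports no verdict.
The state is a dict: "t": time; "joints": joint angles; "qvel": joint speeds; "tau": joint torques, N m; "eef_pos": TCP position; "tcp_rot": TCP orientation; "ft_force": force on the tool from outside, world axes, zero at the start; "moment": the same for the moment, N m; "opening": opening from 0.0 (shut) to 1.0 (fully open).
Only numpy, scipy, OpenCV 4.12 (cv2) and the standard library are available. Lean on these libraries where they do the work, as an engineer would, in place of code of your own. Each camera call takes 0.05 s, during which the arm holds its last target. There are 200 camera calls.

## Working session

There is one attempt and no reset: what is moved stays moved. The work goes in short steps, Python scripts to look and compute and a shell command to move; the robot and the scene stay as the last step left them, time stands still between calls to the robot, and variables do not carry over. Pictures are saved under pics/ and viewed, about 8 in all and at most 12, crops included, and the job is handed in when it is done.

```bash
mkdir -p pics
cat > h.py <<'E'
from cell import env
import numpy as np, cv2
def cam(n):
    c=env.read_camera(n); R=cv2.Rodrigues(np.array(c["rvec"],float))[0]; t=np.array(c["tvec"],float).ravel()
    z=c["range_z"].astype(float); v,u=np.mgrid[:z.shape[0],:z.shape[1]]
    P=np.stack([(u-c["cx"])/c["fx"]*z,(v-c["cy"])/c["fy"]*z,z],-1)
    W=(P-t)@R; W[z==0]=np.nan
    return c["image"],W
E
python3 - <<'E'
from h import *
out=[]
for n in("side","top"):
    i,W=cam(n); np.save(n+".npy",W); cv2.imwrite(n+"_raw.png",i); cv2.imwrite(f"pics/{n}1.png",i)
print(env.state())
E
```

```text
{'t': 0.1, 'joints': array([-1.38759052e+00,  4.91499335e-01,  1.55938170e+00,  2.56910112e-05,
        1.09170566e+00, -1.05670149e-01]), 'qvel': array([ 0.00040573,  0.00067596, -0.0010756 , -0.00033851, -0.00119824,
        0.00161937]), 'tau': array([ 4.49290223e-03, -6.13621616e+01, -2.58606702e+01,  6.94480771e-02,
        4.70347248e-02, -4.02344551e-05]), 'eef_pos': array([ 177.99367419, -598.89727754,  214.12249645]), 'tcp_rot': array([-3.14060656e+00, -1.27504298e-04,  2.88864038e-01]), 'ft_force': array([-0.22486017, -0.24772661,  0.63856206]), 'moment': array([-0.05340072, -0.01242792,  0.02535975]), 'opening': 0.9990118999083109}
```

View pics/top1.png

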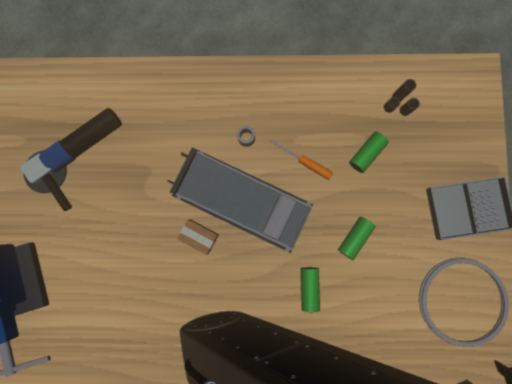

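View pics/side1.png

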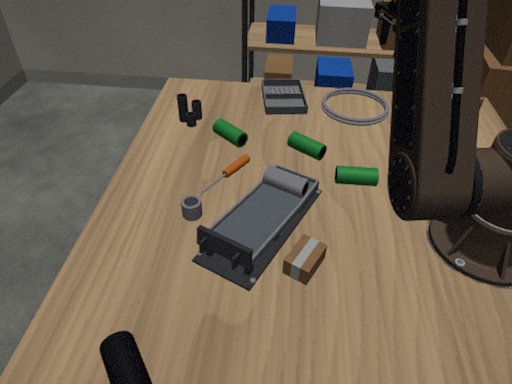

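The top view shows the stop end at about (185,172), the sleeve (grey) at about (280,215) and the foot at about (300,230). The collar is at (246,136), the screwdriver at (300,160) and the box at (198,236). Next I fit the ramp and sleeve poses.

Run:
```python
from h import *
T=np.load("top.npy");S=np.load("side.npy")
for n,W,px in(("top",T,dict(stop=(188,165),sl=(280,215),box=(198,236),collar=(240,136),scr=(315,167),scr_tip=(272,142),deck=(220,185),footR=(293,240),footL=(308,212),table=(150,250))),("side",S,dict(sl=(286,180),deck=(250,225),box=(305,255),stop=(225,245)))):
    for k,(u,v) in px.items(): print(n,k,W[v,u].round(1))
# ramp outline in top: height>15 within region
m=np.zeros(T.shape[:2],np.uint8); m[145:255,165:320]=1
h=T[...,2]; mm=((h>15)&(m>0)).astype(np.uint8)
k,l,st,c=cv2.connectedComponentsWithStats(mm); j=1+np.argmax(st[1:,4]); P=T[l==j]
r=cv2.minAreaRect(P[:,:2].astype(np.float32)); print("rect",r)
# deck plane + sleeve
box=cv2.boxPoints(r); print(box)
c0=np.array(r[0]); e=[box[1]-box[0],box[2]-box[1]]; e=max(e,key=np.linalg.norm); e=e/np.linalg.norm(e)
# uphill direction: away from sleeve
sl=T[215,280][:2]
if (sl-c0)@e>0:e=-e
n=np.array([-e[1],e[0]]); a=(P[:,:2]-c0)@e; b=(P[:,:2]-c0)@n
print("uphill yaw",np.arctan2(e[1],e[0]), c0)
for x in range(-200,205,8):
    s=(abs(a-x)<4)&(abs(b)<40)
    if s.any(): print(x,np.median(P[s,2]).round(1),P[s,2].max().round(1),s.sum())
```

```text
top stop [610.6 131.8  84.5]
top sl [ 480.2 -107.8   81. ]
top box [425.1 110.3  43.4]
top collar [706.4   1.4   7.6]
top scr [ 613.7 -207.6   25. ]
top scr_tip [687.  -89.5  14.3]
top deck [562.   52.3  46. ]
top footR [ 414.1 -144.6   30.2]
top footL [ 489.2 -185.1   37.2]
top table [384.7 251.8   2.2]
side sl [473.3 -89.   71.9]
side deck [548.8  47.1  42.9]
side box [422.8 122.1  43.1]
side stop [589.3 153.7  89.9]
rect ((527.5234375, 0.7237701416015625), (372.2105712890625, 130.2176971435547), 64.5088119506836)
[[ 388.6583  -139.24341]
 [ 506.19952 -195.28549]
 [ 666.38855  140.69095]
 [ 548.84735  196.73303]]
uphill yaw 1.1258913 [527.5234375    0.72377014]
-184 38.2 41.8 76
-176 30.5 39.7 90
-168 30.2 33.9 85
-160 30.4 35.7 90
-152 30.3 35.4 86
-144 31.5 67.0 69
-136 71.6 77.6 87
-128 77.6 80.8 94
-120 79.2 83.1 98
-112 79.6 84.1 97
-104 76.0 81.1 96
-96 67.8 74.7 95
-88 30.4 34.5 85
-80 30.3 34.9 88
-72 31.0 35.0 87
-64 32.1 36.3 86
-56 33.0 36.4 85
-48 34.2 39.4 83
-40 35.0 39.7 89
-32 35.8 40.4 87
-24 36.9 39.9 87
-16 37.5 41.0 88
-8 38.9 43.2 88
0 40.1 44.1 89
8 40.6 44.3 85
16 41.8 46.4 89
24 43.1 46.8 89
32 43.3 48.6 86
40 44.7 48.7 90
48 45.8 49.8 91
56 46.7 50.5 89
64 47.4 52.1 86
72 48.4 52.8 88
80 49.6 53.5 90
88 50.4 54.7 87
96 51.5 56.4 91
104 52.6 57.0 88
112 53.6 58.0 92
120 54.3 57.7 88
128 55.7 61.4 93
136 56.4 61.1 87
144 57.2 62.8 90
152 69.8 102.5 193
160 99.6 104.5 122
168 92.6 99.3 8
176 87.9 91.7 11
184 88.2 90.4 7
```

```bash
python3 -m pendant '[[[0.6,0.015,-0.013,0,-0.105],[0.6,0.045,-0.04,0,-0.21],[0.6,0.08,-0.071,0,-0.315],[0.6,0.115,-0.103,0,-0.42],[0.6,0.15,-0.134,0,-0.525],[0.6,0.18,-0.161,0,-0.63],[0.6,0.205,-0.183,0,-0.735],[0.6,0.216,-0.192,0,-0.837]]]'
cat >> h.py <<'E'
yaw=1.1259; O=np.array([527.5,0.7]); e=np.array([np.cos(yaw),np.sin(yaw)]); n=np.array([-e[1],e[0]])
def ramp(p): p=np.asarray(p)[...,:2]-O; return p@e,p@n
def st():
    s=env.state(); a,b=ramp(s["eef_pos"]); f=s["ft_force"]
    print("t",round(s["t"],2),"tcp ramp x,y,z",a.round(1),b.round(1),s["eef_pos"][2].round(1),"rpy",s["tcp_rot"].round(3),"F up/left/z",(f[:2]@e).round(2),(f[:2]@n).round(2),f[2].round(2),"open",round(s["opening"],3))
E
python3 - <<'E'
from h import *
st()
for nm in("top","side"):
    W=np.load(nm+".npy"); a,b=ramp(W); z=W[...,2]
    m=(a>-160)&(a<-75)&(abs(b)<56)&(z>50)&(z<90)
    A,B,Z=a[m],b[m],z[m]
    print(nm,"sleeve y range",np.percentile(B,[1,99]).round(1))
    from scipy.optimize import least_squares
    r=least_squares(lambda p:np.hypot(A-p[0]-p[2]*B,Z-p[1])-25,[-118,55,0],loss="soft_l1"); print(r.x.round(3),np.median(abs(r.fun)))
    # guide strips: lateral extents
    for x in(-40,0,60,110):
        s=(abs(a-x)<4)&(abs(b)<85)&(z>15); print(x,np.percentile(b[s],[1,99]).round(1))
    s=(z>80)&(a>100)&(a<175)&(abs(b)<80);print("stop",np.percentile(a[s],[2,98]),np.percentile(b[s],[1,99]))
    s=s&(a<165);q=np.polyfit(b[s],a[s],1);print("stop skew",q)
E
```

```text
t: 0.9
eef_pos: [331.3, -351.1, 214.7]
tcp_rot: [-3.141, -0.0, 1.132]
ft_force: [-0.9, 0.2, -0.1]
opening: 0.601
t 0.9 tcp ramp x,y,z -402.0 25.7 214.7 rpy [-3.141 -0.     1.132] F up/left/z -0.15 0.87 -0.12 open 0.601
top sleeve y range [-53.8  53.7]
[-1.17332e+02  5.51360e+01 -5.00000e-03] 0.8526456463638432
-40 [-62.2  63.6]
0 [-63.1  62.3]
60 [-63.6  63.4]
110 [-63.   62.5]
stop [152.2191937  171.32198824] [-63.03485524  63.19797346]
stop skew [-1.76674826e-04  1.57424048e+02]
side sleeve y range [-52.3  55.9]
[-1.18449e+02  5.28010e+01 -3.00000e-03] 0.9926297693483548
-40 [-62.5  66.5]
0 [-62.6  66.6]
60 [-61.6  66.7]
110 [-62.1  66.8]
stop [151.4800639  170.73883749] [-61.96074698  66.4885925 ]
stop skew [-3.18825593e-03  1.60435451e+02]
```

```bash
python3 -m pendant '[[[0.6,0.02,0.002,0.005,0],[0.6,0.06,0.006,0.02,0.002],[0.6,0.105,0.011,0.04,0.004],[0.6,0.15,0.016,0.06,0.005],[0.6,0.19,0.02,0.075,0.005],[0.6,0.22,0.023,0.085,0.005],[0.6,0.236,0.025,0.09,0.005],[0.6,0.239,0.025,0.09,0.005]]]'
python3 -m pendant '[[[0.6,0,0,0,0],[0.6,0,0,0,0],[0.6,0,0,0,0],[0.6,0,0,0,0],[0.6,0,0,0,0],[0.6,0,0,0,0],[0.6,0,0,0,0],[0.6,0,0,0,0]]]'
python3 - <<'E'
from h import *
st(); 
i,W=cam("top"); j,_=cam("side"); st()
cv2.imwrite("pics/p3.png",np.hstack([cv2.resize(i[130:270,160:340],None,fx=2.2,fy=2.2),cv2.resize(j[120:260,190:370],None,fx=2.2,fy=2.2)]))
E
```

```text
t: 1.7
eef_pos: [456.2, -147.1, 123.8]
tcp_rot: [-3.14, -0.0, 1.123]
ft_force: [-0.3, -0.1, -0.0]
opening: 0.601
t: 2.5
eef_pos: [455.9, -148.6, 124.6]
tcp_rot: [3.142, 0.0, 1.121]
ft_force: [1.4, -0.1, -1.0]
opening: 0.601
t 2.5 tcp ramp x,y,z -165.6 0.4 124.6 rpy [3.142 0.    1.121] F up/left/z 0.52 -1.28 -0.98 open 0.601
t 2.6 tcp ramp x,y,z -165.6 0.4 124.6 rpy [3.142 0.    1.121] F up/left/z 0.1 0.29 -0.64 open 0.601
```

View pics/p3.png

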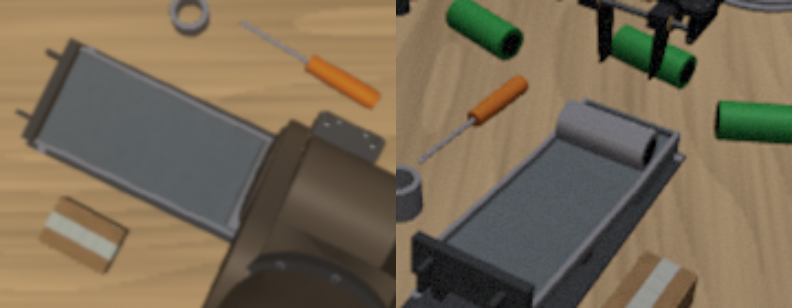

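The picture shows the fingers above and behind the sleeve (right panel, tips at about (605,60) and (655,75)), with the sleeve still at the foot. I lower them behind it, staying above the lip.

```bash
python3 -m pendant '[[[0.6,0,0,0.01,-0.002],[0.6,0,0,0.025,-0.005],[0.6,0,0,0.042,-0.005],[0.6,0,0,0.058,-0.005],[0.6,0,0,0.07,-0.005],[0.6,0,0,0.077,-0.005],[0.6,0,0,0.08,-0.005],[0.6,0,0,0.08,-0.005]]]'
python3 - <<'E'
from h import *
st(); i,W=cam("side")
a,b=ramp(W); z=W[...,2]
m=(a>-160)&(a<-75)&(abs(b)<56)&(z>50)&(z<90); print(np.percentile(a[m],[2,50,98]))
st()
cv2.imwrite("pics/p4.png",cv2.resize(i[110:290,180:370],None,fx=3,fy=3))
E
```

```text
t: 3.4
eef_pos: [455.8, -148.6, 44.3]
tcp_rot: [-3.141, 0.0, 1.126]
ft_force: [0.2, -0.5, -0.3]
opening: 0.601
t 3.4 tcp ramp x,y,z -165.6 0.5 44.3 rpy [-3.141  0.     1.126] F up/left/z -0.39 -0.43 -0.29 open 0.601
[-155.49660498 -104.57850572  -92.21260892]
t 3.45 tcp ramp x,y,z -165.6 0.3 44.7 rpy [3.141 0.    1.126] F up/left/z -0.93 -0.81 1.66 open 0.601
```

View pics/p4.png

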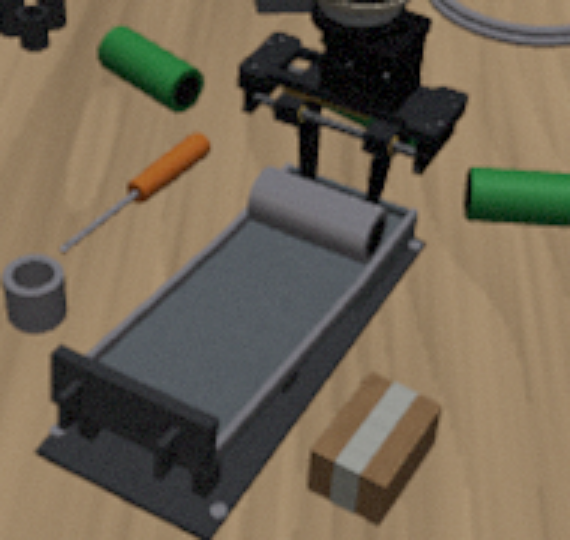

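The fingers are down behind the sleeve, clear of the guides, with a gap of about 12 mm. I close it gently.

```bash
python3 -m pendant '[[[0.6,0.003,0,0,0],[0.6,0.006,0,0,0],[0.6,0.008,0,0,0],[0.6,0.01,0,0,0],[0.6,0.012,0,0,0],[0.6,0.014,0,0,0],[0.6,0.016,0,0,0],[0.6,0.018,0,0,0]]]'
cat >> h.py <<'E'
def look():
    from scipy.optimize import least_squares
    i,W=cam("side"); s=env.state(); x=ramp(s["eef_pos"])[0]
    a,b=ramp(W); z=W[...,2]
    g=30+np.maximum(a+80,0)*np.tan(np.radians(7))
    m=(a>x+14)&(a<x+70)&(abs(b)<54)&(z>g+14)&(a<150)
    A,B,Z=a[m],b[m],z[m]
    r=least_squares(lambda p:np.hypot(A-p[0]-p[2]*B,Z-p[1])-25,[x+35,np.median(Z)-10,0],loss="soft_l1")
    st(); print("sleeve x,z,skew",r.x.round(3),"rel tcp",(r.x[0]-x).round(1),"y",np.percentile(B,[1,99]).round(1),m.sum())
    return i
E
python3 -c "
from h import *
look()"
```

```text
t: 4.25
eef_pos: [463.6, -132.2, 44.6]
tcp_rot: [-3.142, 0.0, 1.126]
ft_force: [-0.6, -1.0, -0.1]
opening: 0.599
t 4.3 tcp ramp x,y,z -147.3 0.4 44.6 rpy [3.142 0.    1.126] F up/left/z -0.49 0.55 -0.07 open 0.6
sleeve x,z,skew [-1.01672e+02  2.91720e+02 -1.60000e-02] rel tcp 45.6 y [-49.2  53.2] 5100
```

```bash
sed -i 's/(z>g+14)&/(z>g+14)\&(z<g+56)\&/' h.py && python3 -c "
from h import *
look()" && python3 -m pendant '[[[0.6,0.002,0,0,0],[0.6,0.005,0,0,0],[0.6,0.007,0,0,0],[0.6,0.01,0,0,0],[0.6,0.012,0,0,0],[0.6,0.015,0,0,0],[0.6,0.017,0,0,0],[0.6,0.02,0,0,0]]]' && python3 -c "
from h import *
look()"
```

```text
t 4.35 tcp ramp x,y,z -147.4 0.4 44.6 rpy [3.142 0.    1.126] F up/left/z 0.12 -0.43 0.25 open 0.603
sleeve x,z,skew [-1.08794e+02  5.29950e+01 -4.00000e-03] rel tcp 38.6 y [-51.5  52.9] 769
t: 5.15
eef_pos: [472.3, -114.2, 44.6]
tcp_rot: [3.142, 0.0, 1.126]
ft_force: [0.7, -0.7, -0.2]
opening: 0.601
t 5.2 tcp ramp x,y,z -127.1 0.4 44.6 rpy [3.142 0.    1.126] F up/left/z -0.72 -0.08 -0.6 open 0.601
sleeve x,z,skew [-89.406  52.925  -0.   ] rel tcp 37.7 y [-52.2  52.4] 774
```

```bash
python3 -m pendant '[[[0.6,0.002,0,0,0],[0.6,0.005,0,0,0],[0.6,0.007,0,0,0],[0.6,0.01,0,0,0],[0.6,0.012,0,0,0],[0.6,0.015,0,-0.0005,0],[0.6,0.017,0,-0.001,0],[0.6,0.02,0,-0.0015,0]]]' && python3 -c "
from h import *
look()" && python3 -m pendant '[[[0.6,0.0025,0,-0.0003,0],[0.6,0.005,0,-0.0006,0],[0.6,0.0075,0,-0.0009,0],[0.6,0.01,0,-0.0012,0],[0.6,0.0125,0,-0.0015,0],[0.6,0.015,0,-0.0018,0],[0.6,0.0175,0,-0.0022,0],[0.6,0.02,0,-0.0025,0]]]' && python3 -c "
from h import *
look()"
```

```text
t: 6.0
eef_pos: [480.9, -96.2, 46.2]
tcp_rot: [3.141, 0.0, 1.126]
ft_force: [-0.1, -2.5, 0.7]
opening: 0.602
t 6.05 tcp ramp x,y,z -107.1 0.4 46.2 rpy [ 3.141 -0.     1.126] F up/left/z 0.04 0.2 0.19 open 0.603
sleeve x,z,skew [-6.9886e+01  5.4040e+01 -1.0000e-03] rel tcp 37.2 y [-52.4  53.1] 793
t: 6.85
eef_pos: [489.5, -78.0, 48.7]
tcp_rot: [3.142, 0.0, 1.126]
ft_force: [-1.4, -0.6, 0.3]
opening: 0.601
t 6.9 tcp ramp x,y,z -87.1 0.4 48.7 rpy [ 3.141 -0.     1.126] F up/left/z 0.31 0.48 0.23 open 0.601
sleeve x,z,skew [-4.9685e+01  5.6489e+01 -4.0000e-03] rel tcp 37.4 y [-51.9  52.8] 800
```

The sleeve is now steady on the fingers (constant offset of 37.3 mm) and on the slope. I continue.

```bash
python3 -m pendant '[[[0.6,0.003,0,-0.0004,0],[0.6,0.006,0,-0.0008,0],[0.6,0.009,0,-0.0012,0],[0.6,0.012,0,-0.0015,0],[0.6,0.015,0,-0.0019,0],[0.6,0.018,0,-0.0022,0],[0.6,0.021,0,-0.0026,0],[0.6,0.024,0,-0.003,0]]]' && python3 -m pendant '[[[0.6,0.003,0,-0.0004,0],[0.6,0.006,0,-0.0008,0],[0.6,0.009,0,-0.0012,0],[0.6,0.012,0,-0.0015,0],[0.6,0.015,0,-0.0019,0],[0.6,0.018,0,-0.0022,0],[0.6,0.021,0,-0.0026,0],[0.6,0.024,0,-0.003,0]]]' && python3 -c "
from h import *
look()" && python3 -m pendant '[[[0.6,0.003,0,-0.0004,0],[0.6,0.006,0,-0.0008,0],[0.6,0.009,0,-0.0012,0],[0.6,0.012,0,-0.0015,0],[0.6,0.015,0,-0.0019,0],[0.6,0.018,0,-0.0022,0],[0.6,0.021,0,-0.0026,0],[0.6,0.024,0,-0.003,0]]]' && python3 -m pendant '[[[0.6,0.003,0,-0.0004,0],[0.6,0.006,0,-0.0008,0],[0.6,0.009,0,-0.0012,0],[0.6,0.012,0,-0.0015,0],[0.6,0.015,0,-0.0019,0],[0.6,0.018,0,-0.0022,0],[0.6,0.021,0,-0.0026,0],[0.6,0.024,0,-0.003,0]]]' && python3 -c "
from h import *
look()"
```

```text
t: 7.7
eef_pos: [499.9, -56.3, 51.6]
tcp_rot: [3.142, 0.0, 1.126]
ft_force: [-0.8, -1.2, 0.4]
opening: 0.601
t: 8.5
eef_pos: [510.2, -34.7, 54.6]
tcp_rot: [-3.142, 0.0, 1.126]
ft_force: [-0.0, -1.4, 1.2]
opening: 0.6
t 8.55 tcp ramp x,y,z -39.0 0.4 54.7 rpy [ 3.141 -0.     1.126] F up/left/z 0.64 0.33 0.24 open 0.598
sleeve x,z,skew [-1.872 62.448  0.   ] rel tcp 37.2 y [-52.7  52.8] 867
t: 9.35
eef_pos: [520.5, -13.0, 57.6]
tcp_rot: [3.142, 0.0, 1.126]
ft_force: [-0.2, -0.5, 0.7]
opening: 0.603
t: 10.15
eef_pos: [530.9, 8.7, 60.6]
tcp_rot: [3.142, 0.0, 1.126]
ft_force: [-0.4, -1.0, 1.2]
opening: 0.598
t 10.2 tcp ramp x,y,z 9.0 0.3 60.7 rpy [ 3.141 -0.     1.126] F up/left/z -0.22 -0.19 0.38 open 0.605
sleeve x,z,skew [4.6241e+01 6.8460e+01 4.0000e-03] rel tcp 37.2 y [-52.1  53.1] 938
```

```bash
python3 -m pendant '[[[0.6,0.003,0,-0.0004,0],[0.6,0.006,0,-0.0008,0],[0.6,0.009,0,-0.0012,0],[0.6,0.012,0,-0.0015,0],[0.6,0.015,0,-0.0019,0],[0.6,0.018,0,-0.0022,0],[0.6,0.021,0,-0.0026,0],[0.6,0.024,0,-0.003,0]]]' && python3 -m pendant '[[[0.6,0.003,0,-0.0004,0],[0.6,0.006,0,-0.0008,0],[0.6,0.009,0,-0.0012,0],[0.6,0.012,0,-0.0015,0],[0.6,0.015,0,-0.0019,0],[0.6,0.018,0,-0.0022,0],[0.6,0.021,0,-0.0026,0],[0.6,0.024,0,-0.003,0]]]' && python3 -m pendant '[[[0.6,0.003,0,-0.0004,0],[0.6,0.006,0,-0.0008,0],[0.6,0.009,0,-0.0012,0],[0.6,0.012,0,-0.0015,0],[0.6,0.014,0,-0.0018,0],[0.6,0.016,0,-0.002,0],[0.6,0.018,0,-0.0022,0],[0.6,0.019,0,-0.0023,0]]]' && python3 -c "
from h import *
i=look()
cv2.imwrite('pics/p5.png',cv2.resize(i[110:290,180:370],None,fx=3,fy=3))"
```

```text
t: 11.0
eef_pos: [541.2, 30.3, 63.6]
tcp_rot: [3.142, 0.0, 1.126]
ft_force: [0.1, -1.4, 1.2]
opening: 0.598
t: 11.8
eef_pos: [551.5, 52.0, 66.6]
tcp_rot: [3.142, 0.0, 1.126]
ft_force: [-0.0, -2.2, 0.6]
opening: 0.597
t: 12.6
eef_pos: [559.7, 69.1, 68.9]
tcp_rot: [3.142, 0.0, 1.126]
ft_force: [-1.2, -1.6, 0.8]
opening: 0.605
t 12.65 tcp ramp x,y,z 75.6 0.4 68.9 rpy [ 3.141 -0.     1.126] F up/left/z -0.25 -0.72 -0.58 open 0.598
sleeve x,z,skew [1.13039e+02 7.66520e+01 1.00000e-03] rel tcp 37.4 y [-52.1  52.5] 952
```

View pics/p5.png

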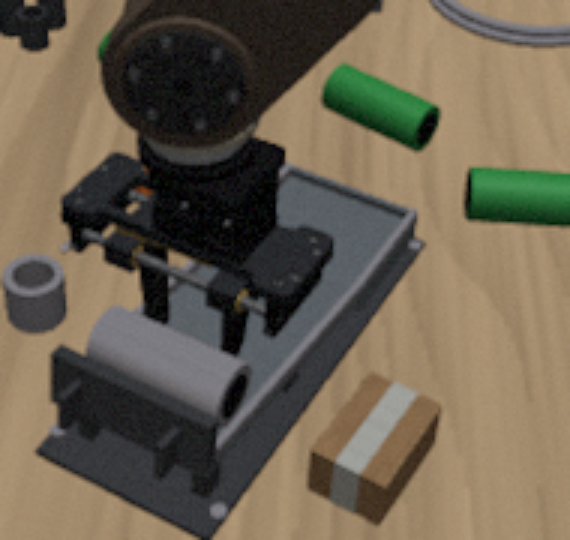

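The sleeve sits square against both fingers, about 12 mm short of the stop (sleeve at about (170,360) in the crop). The last stretch goes in small increments while watching the force.

```bash
python3 -m pendant '[[[0.6,0.0013,0,-0.0001,0],[0.6,0.0026,0,-0.0003,0],[0.6,0.0039,0,-0.0004,0],[0.6,0.0052,0,-0.0006,0],[0.6,0.0065,0,-0.0008,0],[0.6,0.0078,0,-0.001,0],[0.6,0.009,0,-0.0011,0],[0.6,0.01,0,-0.0012,0]]]' && python3 -c "
from h import *
look()" && python3 -m pendant '[[[0.6,0.0003,0,0,0],[0.6,0.0006,0,0,0],[0.6,0.0009,0,0,0],[0.6,0.0012,0,0,0],[0.6,0.0014,0,0,0],[0.6,0.0016,0,0,0],[0.6,0.0018,0,0,0],[0.6,0.002,0,0,0]]]' && python3 -c "
from h import *
look()"
```

```text
t: 13.45
eef_pos: [563.9, 78.0, 70.1]
tcp_rot: [3.142, 0.0, 1.126]
ft_force: [-0.6, -0.9, 0.2]
opening: 0.603
t 13.5 tcp ramp x,y,z 85.6 0.4 70.1 rpy [ 3.141 -0.     1.126] F up/left/z -0.5 0.6 0.44 open 0.603
sleeve x,z,skew [1.23063e+02 7.78870e+01 5.00000e-03] rel tcp 37.4 y [-52.4  53.2] 812
t: 14.3
eef_pos: [564.8, 79.7, 70.1]
tcp_rot: [3.142, 0.0, 1.126]
ft_force: [-0.5, -1.6, 1.5]
opening: 0.598
t 14.35 tcp ramp x,y,z 87.4 0.4 70.1 rpy [3.142 0.    1.126] F up/left/z -0.13 -0.23 0.65 open 0.601
sleeve x,z,skew [ 1.24953e+02  7.81560e+01 -2.00000e-03] rel tcp 37.5 y [-52.   53.1] 789
```

```bash
for k in 1 2; do python3 -m pendant '[[[0.6,0.0002,0,0,0],[0.6,0.0004,0,0,0],[0.6,0.0006,0,0,0],[0.6,0.0008,0,0,0],[0.6,0.001,0,0,0],[0.6,0.001,0,0,0],[0.6,0.001,0,0,0],[0.6,0.001,0,0,0]]]' | grep force; python3 -c "
from h import *
look();env.read_camera('top');st();env.read_camera('top');st()"; done
```

```text
ft_force: [-1.0, -0.8, 0.6]
t 15.2 tcp ramp x,y,z 88.4 0.4 70.1 rpy [3.142 0.    1.126] F up/left/z -1.05 0.42 0.5 open 0.598
sleeve x,z,skew [ 1.25957e+02  7.82840e+01 -8.00000e-03] rel tcp 37.5 y [-51.9  52.9] 767
t 15.25 tcp ramp x,y,z 88.4 0.4 70.1 rpy [3.141 0.    1.126] F up/left/z -1.0 -0.59 0.59 open 0.602
t 15.3 tcp ramp x,y,z 88.4 0.4 70.1 rpy [3.142 0.    1.126] F up/left/z -0.49 1.05 -0.94 open 0.596
ft_force: [-0.8, -1.3, 1.3]
t 16.15 tcp ramp x,y,z 89.4 0.4 70.1 rpy [3.141 0.    1.126] F up/left/z -0.87 -0.68 0.14 open 0.599
sleeve x,z,skew [1.26936e+02 7.84360e+01 2.00000e-03] rel tcp 37.5 y [-51.7  53.2] 753
t 16.2 tcp ramp x,y,z 89.4 0.4 70.1 rpy [3.141 0.    1.126] F up/left/z -0.96 0.45 0.47 open 0.597
t 16.25 tcp ramp x,y,z 89.4 0.4 70.1 rpy [3.142 0.    1.126] F up/left/z -0.67 -0.12 1.14 open 0.603
```

No stop contact yet: the sleeve still advances and the force is only its weight component. I continue 1 mm at a time.

```bash
python3 -m pendant '[[[0.6,0.0002,0,0,0],[0.6,0.0004,0,0,0],[0.6,0.0006,0,0,0],[0.6,0.0008,0,0,0],[0.6,0.001,0,0,0],[0.6,0.001,0,0,0],[0.6,0.001,0,0,0],[0.6,0.001,0,0,0]]]' | grep force; python3 -c "
from h import *
look();env.read_camera('top');st()"
```

```text
ft_force: [-1.8, -3.1, 0.4]
t 17.1 tcp ramp x,y,z 90.3 0.4 70.1 rpy [-3.142  0.     1.126] F up/left/z -3.7 -1.0 1.04 open 0.6
sleeve x,z,skew [ 1.2769e+02  7.8527e+01 -1.0000e-03] rel tcp 37.4 y [-51.6  52.4] 731
t 17.15 tcp ramp x,y,z 90.3 0.4 70.1 rpy [-3.142  0.     1.126] F up/left/z -4.32 -0.45 1.03 open 0.598
```

```bash
python3 -m pendant '[[[0.6,0.0002,0,0,0],[0.6,0.0004,0,0,0],[0.6,0.0006,0,0,0],[0.6,0.0008,0,0,0],[0.6,0.001,0,0,0],[0.6,0.001,0,0,0],[0.6,0.001,0,0,0],[0.6,0.001,0,0,0]]]' | grep force; python3 -c "
from h import *
look();env.read_camera('top');st()"
```

```text
ft_force: [-3.7, -10.5, 2.5]
t 18.0 tcp ramp x,y,z 90.4 0.4 70.1 rpy [-3.141e+00  2.000e-03  1.126e+00] F up/left/z -10.45 -1.03 2.42 open 0.599
sleeve x,z,skew [1.27931e+02 7.85590e+01 4.00000e-03] rel tcp 37.5 y [-52.2  53.2] 738
t 18.05 tcp ramp x,y,z 90.4 0.4 70.1 rpy [-3.141e+00  2.000e-03  1.126e+00] F up/left/z -10.95 -1.64 2.67 open 0.603
```

The stop is reached: the TCP advanced only 0.1 mm while the force rose to about 11 N. I hold for one call, take a last look, then hand in.

```bash
python3 -m pendant '[[[0.6,0,0,0,0],[0.6,0,0,0,0],[0.6,0,0,0,0],[0.6,0,0,0,0],[0.6,0,0,0,0],[0.6,0,0,0,0],[0.6,0,0,0,0],[0.6,0,0,0,0]]]' | grep force; python3 -c "
from h import *
i=look(); t,_=cam('top')
cv2.imwrite('pics/p6.png',np.hstack([cv2.resize(i[140:290,180:350],None,fx=2.3,fy=2.3),cv2.resize(t[110:260,160:330],None,fx=2.3,fy=2.3)]))"
```

```text
ft_force: [-3.6, -9.9, 3.8]
t 18.9 tcp ramp x,y,z 90.4 0.4 70.1 rpy [-3.141e+00  2.000e-03  1.126e+00] F up/left/z -10.66 -1.4 4.13 open 0.598
sleeve x,z,skew [127.789  78.521  -0.   ] rel tcp 37.4 y [-51.8  53.1] 740
```

View pics/p6.png

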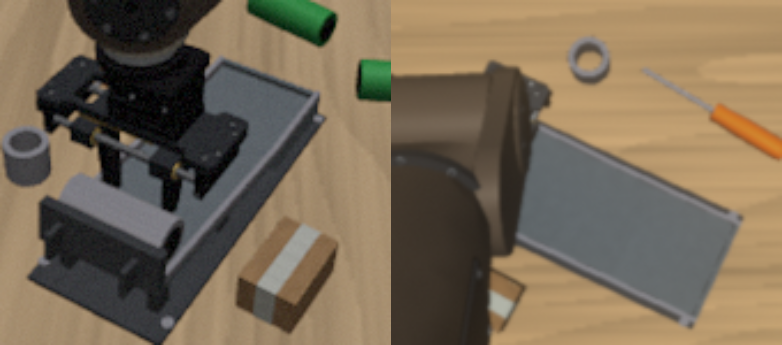

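The sleeve is home against the stop (left panel, about (120,215)) with both fingers behind it. The collar, screwdriver and box are undisturbed.

```bash
python3 -c "
from h import *
print(env.job_done()); st()"
```

```text
the job is handed in; nothing more can be done
None
the job is handed in; nothing more can be done
```

I pushed the sleeve up the slope with both open fingers behind it, at about 20–30 mm/s and never pinched or lifted. I handed the job in at about 19 s with the fingers still pressing it against the stop.

**Last checks before hand-in:**
- **Home:** the final 1 mm step moved the tool only 0.1 mm while the push rose to about 11 N, and both then held steady.
- **Square:** the fitted skew was within about 0.005 rad, and the sleeve was centred to about 1 mm.
- **Contact on the way:** the sleeve stayed a constant 37.2–37.5 mm ahead of the tool all the way up the slope, so it did not roll away.
- **Bystanders:** the collar, screwdriver and box look unmoved in the last picture. I judged this by eye and did not measure it.

**Disagreement:** the side camera puts the sleeve at ramp x = 127.8, z = 78.5 mm, against the nominal 125.1 and 80.8 mm. That is about 2.5 mm off, close to the calibration error. The z reading was also about 2 mm low at the foot of the ramp. I therefore relied on the force rise as proof that the sleeve is home.

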